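Hang a glaze test tile on the tile rail

ROBOT

A 6-joint arm with a two-finger parallel gripper is mounted at the origin on the work surface. World frame = base frame: x ahead of the robot, y to its left, z up, the work surface at z = 0. Lengths are in m, angles in degrees, forces in N, time in s.
With the tool pointing down it reaches from about 0.4 to 0.925 m from the base axis. Payload 3.4 kg.
Tool frame: the origin (TCP) lies on the centre line of the jaws, within the pads' length; the fingertips stand 11 mm ahead of it and the grasp point (between the pads) lies 8 mm behind it; z points along the fingers, y is the direction in which the jaws open and shut (so a half turn about z gives the same grasp; the last joint's range is limited). The gripper opens to 85 mm and grips with 20 to 120 N. Pads are 22 mm wide; open, the fingers measure 114 mm over their backs; the gripper's body (76 mm by 85 mm) begins 54 mm behind the grasp point. The pads swing forward as they close: fully open they stand 13 mm farther back than shut.
Start: joints at [60.991, 17.578, 86.31, -0, 76.112, -4.211], TCP at [0.241, 0.522, 0.242] pointing down, gripper open.
Joint ranges: [-179.03, 179.03], [-60, 130.46], [8.19, 133.38], [-81.62, 261.62], [5.75, 156.47], [-153.77, 153.77]. Speed limits (degrees/s): [147.25, 147.25, 180, 180, 180, 180].

INTERFACE

Orientations are given as [roll, pitch, yaw] about the fixed x, y, z axes, in that order (R = Rz(yaw) Ry(pitch) Rx(roll)).
In Python, from cell import robot gives the robot as it stands.
- The arm moves only by the tool apply_moves, never from a script. Its argument "deltas" is text: rows parted by semicolons, each of 7 numbers parted by spaces: the shift along the tool's x, y, z in cm, then the turn, a rotation vector about the tool's x, y, z in rad, then the opening in per cent of the stroke, from 0 (shut) to 100 (fully open). A call has 1 to 12 rows; each row shifts and turns the commanded pose from where the row before left it, along the tool's axes as they then stand; what a row does not reach is not made up. A row lasts 1/8 s, in which the tool goes at most 62.5 mm and 10.7 degrees, less where a joint would pass 70% of its speed; a pose out of reach is approached as far as the arm can. A call with a gripper value outside its range is refused whole. The fingers move at their own pace and stop on an object; "grip_force" is the grip in N (left out, the last holds). Time passes only in rows, so rows that do not move let the fingers close. It gives the time, the measured TCP pose, the force and the opening at its end, in the units of the state.
- robot.get_state(): the state, without advancing time (a new reading comes with each control period).
- robot.capture(name): name is "scene" or "top" or "wrist"; returns the picture (384x512x3 uint8, red, green, blue); there is no depth.
- robot.camera_info(name): a dict with "mtx" (3x3 intrinsics, pixels), "rvec" (rotation vector, rad) and "tvec" (3), from world to camera coordinates, as OpenCV has them; the wrist camera has in their place "T_tool_cam" (4x4, takes a point from camera to tool coordinates, whose origin is the TCP and whose axes are the flange's). Camera axes: x right, y down, z forward; pixel columns grow to the right and rows downward; lengths in m; the calibration is good to about 2 mm. A picture is of the moment at which its call begins: read the wrist's pose just before it. camera_info takes no time and is no camera call.
- robot.finish_job(): hands the job in, once; it reports no verdict.
The state is a dict: "time_s": time; "qpos": joint angles; "qd": joint speeds; "joint_efforts": joint torques, N m; "tcp_pos": TCP position; "ee_rot": TCP orientation; "wrist_force": force on the tool from outside, world axes, zero at the start; "ft_torque": the same for the moment, N m; "opening": finger opening in m.
Only numpy, scipy, OpenCV 4.12 (cv2) and the standard library are available. Lean on these libraries where they do the work, as an engineer would, in place of code of your own. Each camera call takes 0.05 s, during which the arm holds its last target. There are 200 camera calls.

TASK

Take the holed glaze test tile off the kiln shelf and hang it by its hole on the empty rod of the tile rail, well back on the rod so that it hangs freely and upright beside the other two. The rods are bent from use, so feel or look for where the rod really is. It is pottery: do not drop it, and leave the other tiles and everything else on the bench as they are.

Things in the scene. Friction and masses are not known exactly. Their poses are not given: they have to be found in the camera images.
- tile_centre (a point): The glaze test tile to hang: stoneware plate 50 wide, 8 thick, 110 tall in all, standing upright on its own foot (50 x 44 x 8, inverted T) on the kiln shelf, about 130 g; of the standing things only it has a hole. This point: its centre, 55 above its underside. x normal to the plate, y across the width, z up. Can be taken from above by its two side edges, leaving the hole free between the fingers.
- tile_hole (a point): Centre of that tile's hanging hole: plain round hole, 13 diameter, right through the 8 thick plate, on its centre line, 15 below the top edge, 40 above tile_centre. x is the hole's axis, z points to the tile's top.
- tile: The same tile; origin at the centre of the underside of its foot, axes as tile_hole.
- hook_free: Steel flange (22 diameter, 4 thick) of the empty rod. Origin at its centre, on the front face of the stand's rail; -x points straight out of the rail, y along it, z up. From it a rigid straight steel rod, 6 diameter, 72 long, round end, was meant to go straight out while rising 12 degrees; it is bent (see hook_end). The rail is 40 tall, 25 below to 15 above this origin, with open space under it.
- hook_end (a point): Where the empty rod's end was MEANT to be: 70 out along -x and 15 above hook_free's origin, same axes. Use has bent the rod at its root: it points up to 14 degrees to the left or right (true end up to 17 aside of here) and the whole rod sits up to 5 higher or lower. No pose given here shows the bend. The other two rods are bent too, each in its own way.
- stand: Fixed wooden stand: base plank 360 wide, 150 deep, 20 thick, two posts behind, rail along y at 140 to 180 above the bench, front face looking along -x. Three rods 110 apart along y, 165 up, one in the middle and one to each side: two hold tiles, hook_free is empty; which one varies. Origin at the centre of the base's underside.
- kiln_shelf: Fixed buff kiln shelf, slab 200 x 340 x 16 lying on the bench; three things stand on it side by side about 110 apart along its y, in any order. Origin at the centre of its underside.
- short_tile: T-foot test tile without a hole, 50 wide, 70 tall, standing on the kiln shelf. Origin at the centre of its underside, z up, y across its width. Not to be disturbed.
- cone_pack: Clay strip 80 x 24 x 14 with three slender pyrometric cones standing in it, about 70 tall, on the kiln shelf. Origin at the centre of its underside, z up, y across its width. Not to be disturbed.
- hung_a: Test tile of the same make as the one to be hung (50 wide, 110 tall), already hanging on another rod of the rail. Origin at the centre of its underside, z up, y across its width. Not to be disturbed.
- hung_b: Test tile of the same make, hanging on the remaining rod of the rail. Origin at the centre of its underside, z up, y across its width. Not to be disturbed.
- glaze_jar: Closed glaze jar, 72 diameter, 100 tall, standing on the bench. Origin at the centre of its underside, z up, y across its width. Not to be disturbed.
- mug: Stoneware mug, 80 diameter, 85 tall, standing on the bench. Origin at the centre of its underside, z up, y across its width. Not to be disturbed.
- rib: Flat wooden throwing rib, 45 x 122 x 7, lying on the bench. Origin at the centre of its underside, z up, y across its width. Not to be disturbed.
Not all that is in view belongs to the job. What is shaped like the tile but turquoise or yellow is not meant.

How it is judged:
By the outcome, as a careful person would: the job done as asked, in the order asked, and still so for the second after the job is handed in, with the robot touching nothing.
It also fails if it takes over 64 s, if anything falls off the work surface, if the arm or the gripper's body presses on something with over 40 N, if the wrist force passes 120 N, or if a joint passes its speed limit or range.

## Working session

There is one attempt and no reset: what is moved stays moved. The work goes in short steps, Python scripts to look and compute and a tool call to move; the robot and the scene stay as the last step left them, time stands still between calls to the robot, and variables do not carry over. Pictures are saved under pics/ and viewed, about 8 in all and at most 12, crops included, and the job is handed in when it is done.

Besides the shell and the picture viewer there is one more tool, called after "Emit:" as name(argument=value, ...) on one line, values as JSON. apply_moves: Moves the arm, as the interface text tells. Its arguments: {"type":"object","properties":{"deltas":{"type":"string"},"grip_force":{"type":"number"}},"required":["deltas"]}

```bash
mkdir -p pics; ls
python3 - <<'E'
from cell import robot
import cv2,numpy as np
for n in("scene","top","wrist"):
    a=robot.capture(n); cv2.imwrite(f"pics/{n}0.png",a[:,:,::-1])
    print(n,robot.camera_info(n))
a=cv2.imread("pics/scene0.png");b=cv2.imread("pics/top0.png")
cv2.imwrite("pics/s0.png",cv2.resize(a,(800,600),interpolation=cv2.INTER_CUBIC))
cv2.imwrite("pics/t0.png",cv2.resize(b,(800,600),interpolation=cv2.INTER_CUBIC))
print(robot.get_state())
E
```

```text
pics
scene {'mtx': array([[467.05143763,   0.        , 251.54872062],
       [  0.        , 467.05143763, 189.86378592],
       [  0.        ,   0.        ,   1.        ]]), 'rvec': array([ 2.19600748,  0.8082357 , -0.36153441]), 'tvec': array([-0.31698979, -0.19529777,  1.73007315])}
top {'mtx': array([[489.14896987,   0.        , 260.47555627],
       [  0.        , 489.14896987, 194.90946657],
       [  0.        ,   0.        ,   1.        ]]), 'rvec': array([ 2.13428544, -2.1814024 ,  0.12802148]), 'tvec': array([-0.10329476,  0.4945264 ,  1.52419725])}
wrist {'mtx': array([[312.26466989,   0.        , 257.77152655],
       [  0.        , 312.26466989, 191.46575477],
       [  0.        ,   0.        ,   1.        ]]), 'T_tool_cam': array([[ 1.05732765e-04, -9.56400876e-01, -2.92057105e-01,
         7.41287915e-02],
       [ 9.99999675e-01,  3.34622766e-04, -7.33763272e-04,
         7.50134294e-04],
       [ 7.99500793e-04, -2.92056932e-01,  9.56400601e-01,
        -1.31350897e-01],
       [ 0.00000000e+00,  0.00000000e+00,  0.00000000e+00,
         1.00000000e+00]])}
{'time_s': 0.15, 'qpos': array([ 6.09904203e+01,  1.76120446e+01,  8.63663472e+01,  7.27057086e-04,
        7.61125476e+01, -4.21228130e+00]), 'qd': array([-0.0151591 , -0.11739555, -0.26786037,  0.06165872, -0.07756514,
        0.01578901]), 'joint_efforts': array([-1.52688031e-04, -4.57975459e+01, -2.52219236e+01,  7.66245103e-05,
        8.39568180e-03,  1.05849938e-05]), 'tcp_pos': array([0.24093403, 0.52151255, 0.24159866]), 'ee_rot': array([-1.79909358e+02, -7.38329339e-03,  1.55202521e+02]), 'wrist_force': array([ 1.10154697, -0.09827579,  1.11599785]), 'ft_torque': array([-0.04740758,  0.02802037,  0.03385536]), 'opening': 0.08513886581863131}
```

View pics/s0.png

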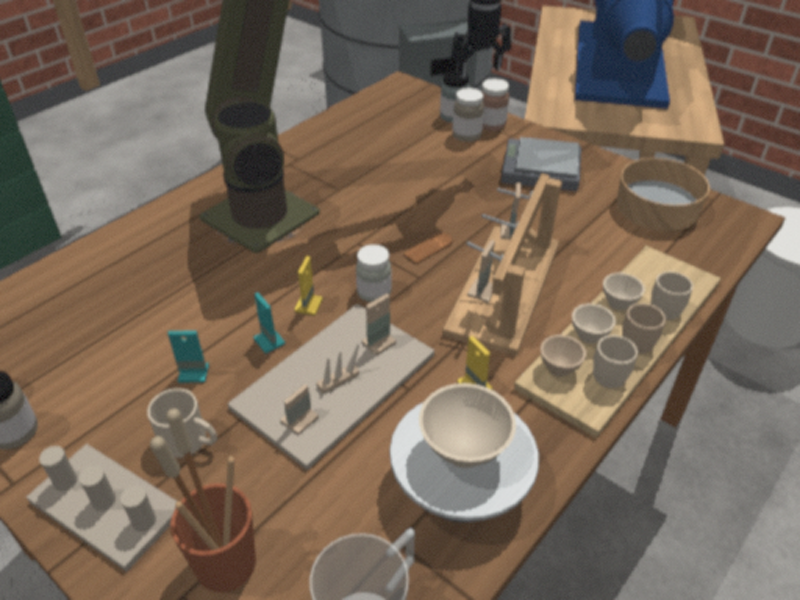

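View pics/t0.png

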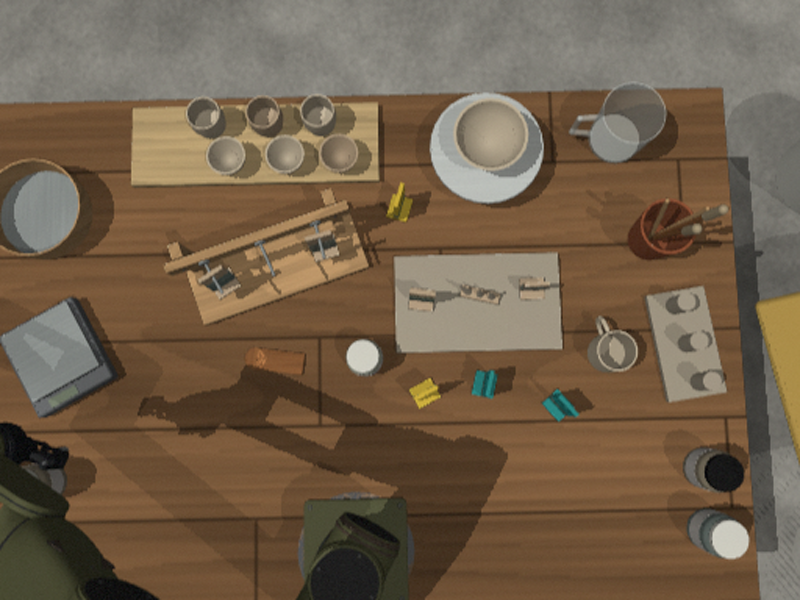

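The overview shows the middle rod free. The holed tile is at the shelf's end nearest the stand, around (378,325) in scene and (421,297) in top. I'll enlarge crops of both.

Run:
```python
import cv2,numpy as np
a=cv2.imread("pics/scene0.png");b=cv2.imread("pics/top0.png")
r=lambda im,x,y,w,h,s:cv2.resize(im[y:y+h,x:x+w],(w*s,h*s),interpolation=cv2.INTER_CUBIC)
L=r(b,100,120,133,100,6)  # top stand
cv2.imwrite("pics/c1.png",L[:600,:800])
m=np.zeros((600,800,3),np.uint8)
m[:600,:400]=r(a,275,110,80,120,5); m[:360,400:]=r(b,240,155,80,72,5); m[360:600,400:]=r(a,220,182,80,48,5)
cv2.imwrite("pics/c2.png",m)
```

```text
(no output)
```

View pics/c1.png

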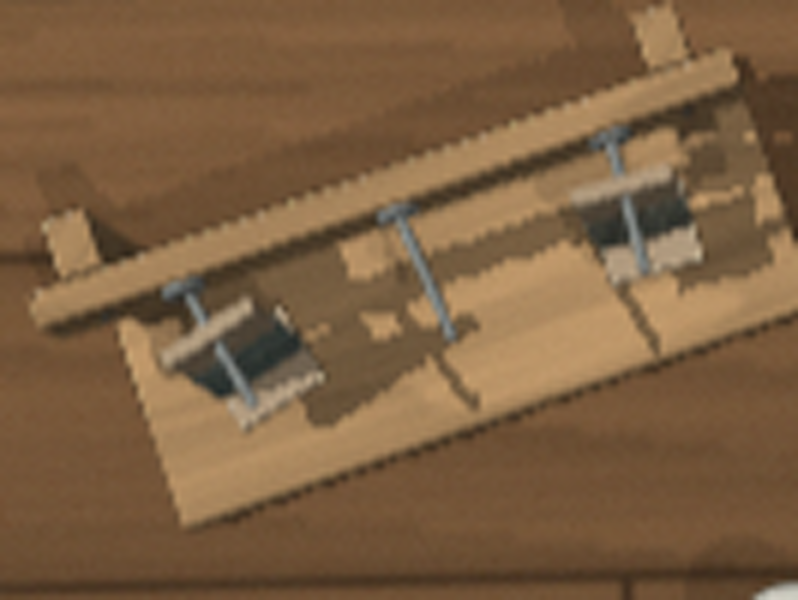

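View pics/c2.png

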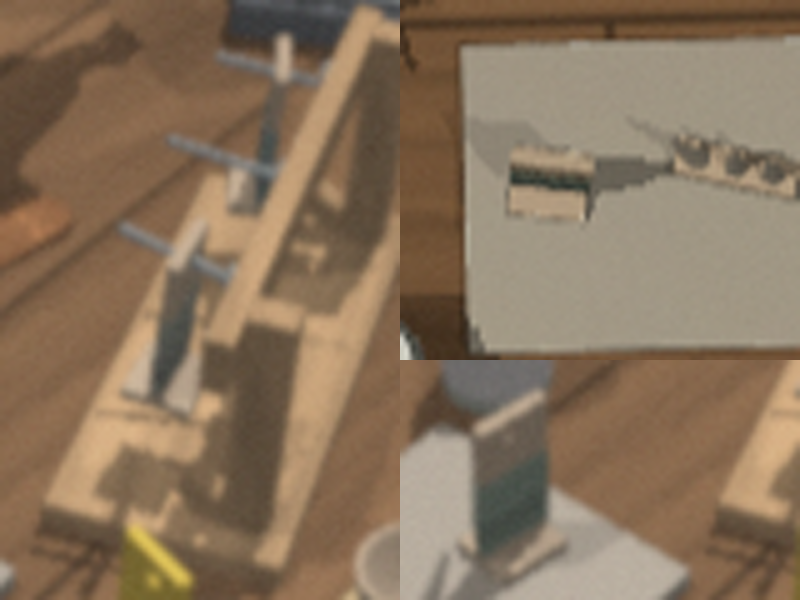

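Top crop: free-rod flange at (398,213), tip at (450,338). Scene crop: rod tip at (172,138). The tile's top edge runs (511,152)–(593,160) in the top crop and (473,430)–(545,392) in the scene crop. Next I'll convert these to positions.

```bash
cat > h.py <<'E'
from cell import robot
import cv2,numpy as np
from scipy.spatial.transform import Rotation as R
def cam(n,st=None):
    i=robot.camera_info(n)
    if n=="wrist":
        T=np.eye(4);T[:3,:3]=R.from_euler('xyz',st['ee_rot'],degrees=True).as_matrix();T[:3,3]=st['tcp_pos']
        W=np.linalg.inv(T@i["T_tool_cam"]);return i["mtx"],W[:3,:3],W[:3,3]
    return i["mtx"],cv2.Rodrigues(i["rvec"])[0],i["tvec"]
def ray(c,p):
    K,Rm,t=c; d=Rm.T@np.linalg.solve(K,[p[0],p[1],1]); return -Rm.T@t,d/np.linalg.norm(d)
def onz(c,p,z): o,d=ray(c,p); return o+d*(z-o[2])/d[2]
def tri(l):
    A=0;b=0
    for c,p in l:
        o,d=ray(c,p);P=np.eye(3)-np.outer(d,d);A=A+P;b=b+P@o
    x=np.linalg.solve(A,b);return x,[np.round(proj(c,x)-p,1) for c,p in l]
def proj(c,x):
    K,Rm,t=c;q=K@(Rm@x+t);return q[:2]/q[2]
def crop(x,y,s,X,Y): return np.array([X+(x+.5)/s-.5,Y+(y+.5)/s-.5])
E
python3 - <<'E'
from h import *
np.set_printoptions(precision=4,suppress=True)
t=cam("top");s=cam("scene")
c1=lambda x,y:crop(x,y,6,100,120)
ct=lambda x,y:crop(x-400,y,5,240,155)
cs=lambda x,y:crop(x-400,y-360,5,220,182)
cl=lambda x,y:crop(x,y,5,275,110)
print("tip",tri([(t,c1(450,338)),(s,cl(172,138))]))
f=[onz(t,c1(*p),.165) for p in((183,289),(398,213),(610,138))];print("flanges",f)
d=f[2]-f[0];print("rail dir",np.degrees(np.arctan2(d[1],d[0])),np.linalg.norm(d)/2)
for z in(.175,.18,.185):print("tip z",onz(t,c1(450,338),z))
a=tri([(t,ct(511,152)),(s,cs(473,430))]);b=tri([(t,ct(593,160)),(s,cs(545,392))]);print(a,b)
a=onz(t,ct(511,152),.126);b=onz(t,ct(593,160),.126);print(a,b,(a+b)/2,np.linalg.norm(a-b))
a=onz(t,ct(508,216),.024);b=onz(t,ct(586,220),.024);print("foot",a,b)
a=onz(t,ct(462,45),.016);b=onz(t,ct(470,354),.016);print("shelf",a,b)
E
```

```text
tip (array([0.5351, 0.1328, 0.1771]), [array([-0.1, -0.1]), array([-0.1,  0. ])])
flanges [array([0.564 , 0.2648, 0.165 ]), array([0.5993, 0.1602, 0.165 ]), array([0.6344, 0.0564, 0.165 ])]
rail dir -71.34751736873415 0.1099909350409179
tip z [0.5353 0.133  0.175 ]
tip z [0.5345 0.1321 0.18  ]
tip z [0.5337 0.1312 0.185 ]
(array([ 0.4976, -0.1358,  0.1072]), [array([5.7, 4.9]), array([ 7.8, -1.3])]) (array([ 0.5141, -0.1536,  0.151 ]), [array([-4.6, -4.4]), array([-6.7,  0.7])])
[ 0.5102 -0.1188  0.126 ] [ 0.5043 -0.1676  0.126 ] [ 0.5072 -0.1432  0.126 ] 0.04917944279666521
foot [ 0.4835 -0.1162  0.024 ] [ 0.4799 -0.1658  0.024 ]
shelf [ 0.5963 -0.0889  0.016 ] [ 0.3966 -0.0901  0.016 ]
```

```bash
cat >> h.py <<'E'
def plan(pos,yaw,n,op,start=None,roll=180,pitch=0):
    st=robot.get_state()
    p0,r0=(st['tcp_pos'],R.from_euler('xyz',st['ee_rot'],degrees=True)) if start is None else (np.array(start[0]),R.from_euler('xyz',[180,0,start[1]],degrees=True))
    r1=R.from_euler('xyz',[roll,pitch,yaw],degrees=True); v=(r0.inv()*r1).as_rotvec()
    for k in range(n):
        r=r0*R.from_rotvec(v*k/n); d=r.inv().apply((np.array(pos)-p0)/n)*100
        print(*np.round(d,2),*np.round(v/n,3),op,end="; ")
    print()
E
python3 - <<'E'
from h import *
t=cam("top");print("jar",onz(t,((365+.5)/1.5625,(357+.5)/1.5625),.1))
plan((.507,-.143,.21),-5.5,18,100)
E
```

```text
jar [ 0.3827341  -0.03207709  0.1       ]
-2.89 -2.73 0.18 -0.0 0.0 0.156 100; -3.28 -2.25 0.18 -0.0 0.0 0.156 100; -3.59 -1.71 0.18 -0.0 0.0 0.156 100; -3.81 -1.14 0.18 -0.0 0.0 0.156 100; -3.94 -0.53 0.18 -0.0 0.0 0.156 100; -3.98 0.09 0.18 -0.0 0.0 0.156 100; -3.91 0.7 0.18 -0.0 0.0 0.156 100; -3.76 1.3 0.18 -0.0 0.0 0.156 100; -3.51 1.87 0.18 -0.0 0.0 0.156 100; -3.18 2.39 0.18 -0.0 0.0 0.156 100; -2.77 2.86 0.18 -0.0 0.0 0.156 100; -2.29 3.25 0.17 -0.0 0.0 0.156 100; -1.76 3.57 0.17 -0.0 0.0 0.156 100; -1.18 3.8 0.17 -0.0 0.0 0.156 100; -0.58 3.93 0.17 -0.0 0.0 0.156 100; 0.04 3.98 0.17 -0.0 0.0 0.156 100; 0.65 3.92 0.18 -0.0 0.0 0.156 100; 1.25 3.77 0.18 -0.0 0.0 0.156 100;
```

Emit:
apply_moves(deltas="-2.9 -2.7 0.1 0 0 0.156 100; -3.3 -2.25 0.1 0 0 0.156 100; -3.6 -1.7 0.1 0 0 0.156 100; -3.8 -1.15 0.1 0 0 0.156 100; -3.95 -0.55 0.2 0 0 0.156 100; -4 0.1 0.2 0 0 0.156 100; -3.9 0.7 0.2 0 0 0.156 100; -3.75 1.3 0.2 0 0 0.156 100; -3.5 1.85 0.2 0 0 0.156 100; -3.2 2.4 0.2 0 0 0.156 100; -2.75 2.85 0.2 0 0 0.156 100; -2.3 3.25 0.2 0 0 0.156 100")

```text
time_s: 1.65
tcp_pos: [0.4185, 0.0775, 0.2222]
ee_rot: [-180.0, -0.0, 47.6]
wrist_force: [0.1, -0.9, -0.3]
opening: 0.0851
```

Emit:
apply_moves(deltas="-1.75 3.55 0.2 0 0 0.156 100; -1.2 3.8 0.2 0 0 0.156 100; -0.6 3.95 0.2 0 0 0.156 100; 0.05 4 0.2 0 0 0.156 100; 0.65 3.9 0.2 0 0 0.156 100; 1.25 3.75 0.2 0 0 0.156 100; 0 0 0 0 0 0 100; 0 0 0 0 0 0 100")

```text
time_s: 2.65
tcp_pos: [0.5056, -0.1425, 0.2098]
ee_rot: [-179.9, 0.1, -5.7]
wrist_force: [-0.8, -0.4, 0.8]
opening: 0.0857
```

Run:
```python
from h import *
st=robot.get_state();print(st['time_s'],st['tcp_pos'],st['ee_rot'],st['qpos'])
a=robot.capture("wrist");cv2.imwrite("pics/w1.png",a[:,:,::-1]);np.save("w1.npy",st,allow_pickle=True)
cv2.imwrite("pics/w1b.png",cv2.resize(a[:,:,::-1],(800,600),interpolation=cv2.INTER_CUBIC))
c=cam("wrist",st)
for p in((.507,-.143,.126),(.507,-.143,.111)):print(proj(c,np.array(p))*1.5625)
```

```text
2.65 [ 0.50555819 -0.14248957  0.20982633] [-1.79948602e+02  8.89319613e-02 -5.65944844e+00] [-2.03671726e+01  1.52924714e+01  9.48181089e+01  2.88786233e-02
  6.99884893e+01  7.52824097e+01]
[404.65243766 314.83513045]
[404.53662701 305.04521674]
```

View pics/w1b.png

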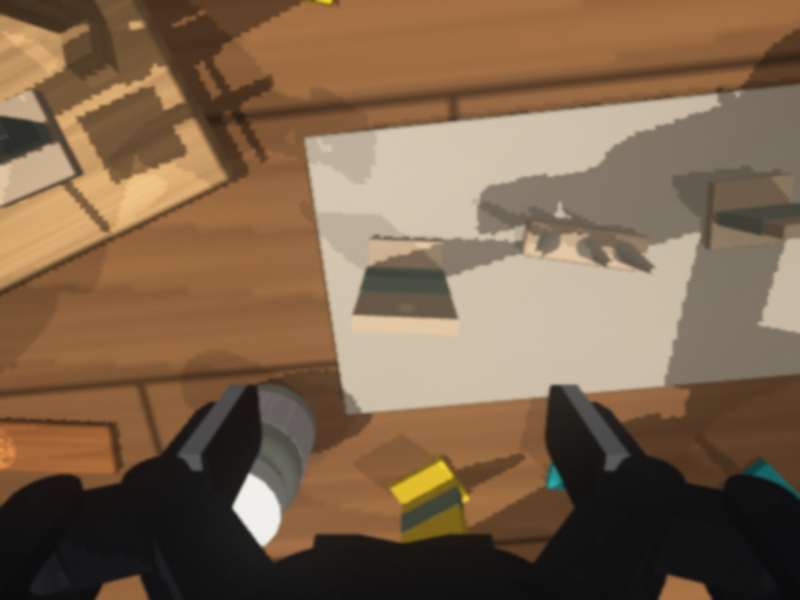

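The wrist view shows the holed tile centred: top-face corners (355,316), (459,319), (458,334), (353,332), hole at (406,308). The jar is close to the left finger, at about (265,510).

Run:
```python
from h import *
np.set_printoptions(precision=4,suppress=True)
st=np.load("w1.npy",allow_pickle=True).item();c=cam("wrist",st)
P=[onz(c,(np.array(p)+.5)/1.5625-.5,.126) for p in((355,316),(459,319),(458,334),(353,332))]
for p in P:print(p)
m=sum(P)/4;d=P[0]-P[1]+P[3]-P[2];print("centre",m,"yaw",np.degrees(np.arctan2(d[1],d[0]))-90)
Q=[onz(c,(np.array(p)+.5)/1.5625-.5,.024) for p in((371,236),(442,240))];print(Q)
plan((m[0],m[1],.13),-6,6,100)
```

```text
[ 0.5089 -0.1198  0.126 ]
[ 0.5026 -0.1679  0.126 ]
[ 0.4952 -0.167   0.126 ]
[ 0.5011 -0.1179  0.126 ]
centre [ 0.5019 -0.1431  0.126 ] yaw -7.109626051146691
[array([ 0.5289, -0.1232,  0.024 ]), array([ 0.5217, -0.1692,  0.024 ])]
-0.05 0.02 1.33 -0.0 0.0 0.001 100; -0.05 0.02 1.33 -0.0 0.0 0.001 100; -0.05 0.02 1.33 -0.0 0.0 0.001 100; -0.06 0.02 1.33 -0.0 0.0 0.001 100; -0.06 0.02 1.33 -0.0 0.0 0.001 100; -0.06 0.02 1.33 -0.0 0.0 0.001 100;
```

Emit:
apply_moves(deltas="-0.3 0.1 1 0 0 0.023 100; 0 0 2.5 0 0 0 100; 0 0 2.5 0 0 0 100; 0 0 2 0 0 0 100; 0 0 2 0 0 0 100; 0 0 2 0 0 0 100; 0 0 0 0 0 0 100; 0 0 0 0 0 0 45; 0 0 0 0 0 0 45; 0 0 0 0 0 0 45; 0 0 0 0 0 0 45", grip_force=40)

```text
time_s: 4.08
tcp_pos: [0.5039, -0.1436, 0.0914]
ee_rot: [180.0, -0.1, -7.0]
wrist_force: [-1.1, 1.8, 5.9]
opening: 0.0497
```

Emit:
apply_moves(deltas="0 0 0 0 0 0 45; 0 0 0 0 0 0 45; 0 0 0 0 0 0 45")

```text
time_s: 4.45
tcp_pos: [0.5039, -0.1436, 0.0914]
ee_rot: [180.0, -0.1, -7.0]
wrist_force: [-0.3, 1.3, 6.5]
opening: 0.0493
```

Run:
```python
from h import *
print(robot.get_state()['qpos'])
plan((.494,.115,.20),23,9,45,start=((.504,-.1435,.20),-7))
```

```text
[-2.05430944e+01  2.29491785e+01  1.03633711e+02  3.33113870e-02
  5.33026038e+01  7.64514507e+01]
-0.46 -2.84 -0.0 -0.0 0.0 -0.058 45; -0.29 -2.86 -0.0 -0.0 0.0 -0.058 45; -0.13 -2.87 -0.0 -0.0 0.0 -0.058 45; 0.04 -2.87 -0.0 -0.0 0.0 -0.058 45; 0.21 -2.87 -0.0 -0.0 0.0 -0.058 45; 0.37 -2.85 -0.0 -0.0 0.0 -0.058 45; 0.54 -2.82 -0.0 -0.0 0.0 -0.058 45; 0.7 -2.79 -0.0 -0.0 0.0 -0.058 45; 0.86 -2.74 -0.0 -0.0 0.0 -0.058 45;
```

Emit:
apply_moves(deltas="0 0 -0.5 0 0 0 45; 0 0 -1.5 0 0 0 45; 0 0 -2.2 0 0 0 45; 0 0 -2.2 0 0 0 45; 0 0 -2.2 0 0 0 45; 0 0 -1.8 0 0 0 45; 0 0 -0.5 0 0 0 45; 0 0 0 0 0 0 45")

```text
time_s: 5.45
tcp_pos: [0.5031, -0.1436, 0.1996]
ee_rot: [180.0, -0.0, -7.0]
wrist_force: [-0.5, 0.0, -1.2]
opening: 0.0493
```

Emit:
apply_moves(deltas="-0.4 -1.5 0 0 0 -0.058 45; -0.3 -2.9 0 0 0 -0.058 45; -0.1 -2.9 0 0 0 -0.058 45; 0 -2.9 0 0 0 -0.058 45; 0.2 -2.9 0 0 0 -0.058 45; 0.4 -2.9 0 0 0 -0.058 45; 0.5 -2.9 0 0 0 -0.058 45; 0.7 -2.8 0 0 0 -0.058 45; 0.8 -2.4 0 0 0 -0.058 45; 0.2 -1 0.5 0 0 0 45; 0 0 2 0 0 0 45; 0 0 0 0 0 0 45")

```text
time_s: 6.95
tcp_pos: [0.4879, 0.1105, 0.1724]
ee_rot: [-179.9, 0.3, 22.9]
wrist_force: [-0.4, 0.2, -0.7]
opening: 0.0493
```

Run:
```python
from h import *
st=robot.get_state();print(st['time_s'],st['tcp_pos'],st['ee_rot'],st['wrist_force'])
a=robot.capture("wrist");cv2.imwrite("pics/w2.png",a[:,:,::-1]);np.save("w2.npy",st,allow_pickle=True)
cv2.imwrite("pics/w2b.png",cv2.resize(a[:,:,::-1],(800,600),interpolation=cv2.INTER_CUBIC))
for n in("scene","top"): cv2.imwrite(f"pics/{n}2.png",robot.capture(n)[:,:,::-1])
c=cam("wrist",st)
for p in((.535,.1325,.177),(.599,.16,.165)):print(proj(c,np.array(p))*1.5625)
```

```text
6.95 [0.487877   0.11051759 0.17236976] [-179.93555761    0.29994868   22.93101969] [-0.38445675  0.24865694 -0.73475682]
[396.53413764 242.34631249]
[394.47095522 -50.68480234]
```

View pics/w2b.png

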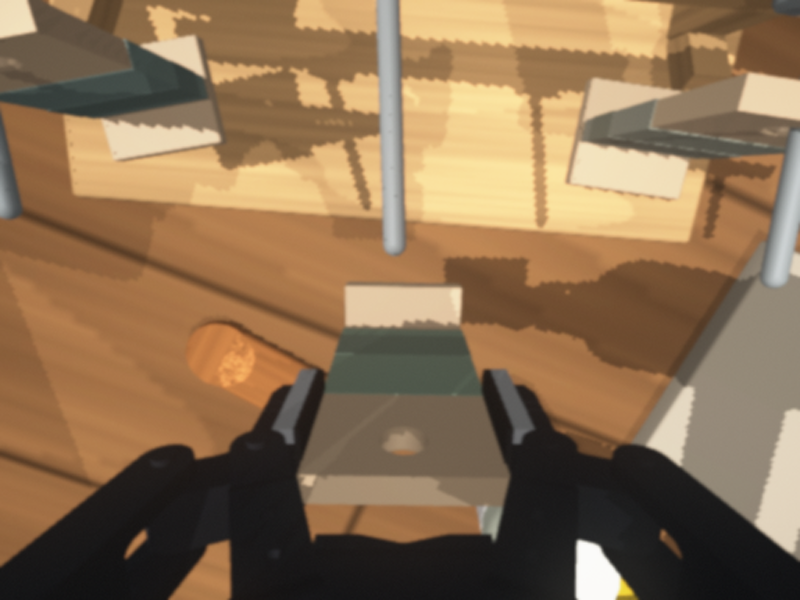

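The wrist view shows the free rod from (388,0) to its round tip at (394,252), and the tile in grip with its hole at (404,441). I'll compute the rod in tool coordinates, plus a second view from a different height for stereo.

Emit:
apply_moves(deltas="0.7 0 1.2 0 0 0 45; 0 0 1.2 0 0 0 45; 0 0 0 0 0 0 45")

```text
time_s: 7.48
tcp_pos: [0.4955, 0.1132, 0.1488]
ee_rot: [-180.0, 0.2, 22.9]
wrist_force: [0.1, 0.5, -1.5]
opening: 0.0496
```

Run:
```python
from h import *
st=robot.get_state();print(st['time_s'],st['tcp_pos'],st['ee_rot'],st['wrist_force'])
a=robot.capture("wrist");cv2.imwrite("pics/w3.png",a[:,:,::-1]);np.save("w3.npy",st,allow_pickle=True)
r=lambda im,x,y,w,h,s:cv2.resize(im[y:y+h,x:x+w],(w*s,h*s),interpolation=cv2.INTER_CUBIC)
m=np.zeros((600,800,3),np.uint8)
m[:600,:400]=r(a[:,:,::-1],200,0,100,150,4)
s=cv2.imread("pics/w2.png");m[:600,400:]=r(s,200,50,100,150,4)
cv2.imwrite("pics/c3.png",m)
```

```text
7.475 [0.49548743 0.11318213 0.14881347] [-179.95302241    0.18808716   22.89952866] [ 0.12925229  0.54466838 -1.45111109]
```

View pics/c3.png

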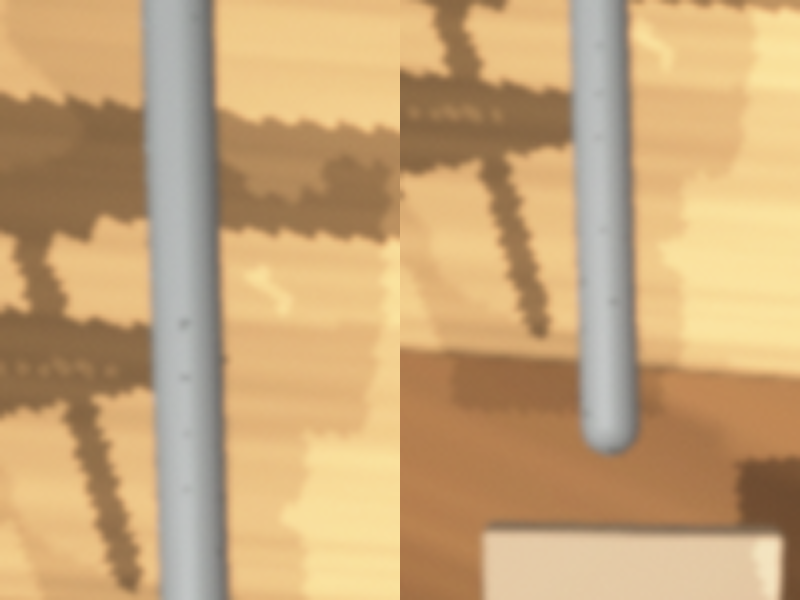

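Left crop (new view): the rod leaves the frame below row 150 at about column 247, so its tip isn't in the crop. Right crop (previous view): rod edges (581,638), tip end at row 453. I'll segment the grey rod by code in both views.

```bash
cat >> h.py <<'E'
def rod(fn,show=True):
    im=cv2.imread(fn).astype(int);sat=im.max(2)-im.min(2)
    m=((sat<40)&(im.max(2)>95)&(im[:,:,0]>=im[:,:,2]-5)).astype(np.uint8);m[:,:225]=0;m[:,290:]=0
    n,l,s,_=cv2.connectedComponentsWithStats(m);k=l[5:40,225:290];k=np.bincount(k[k>0]).argmax()
    rows=[(y,np.where(l[y]==k)[0]) for y in range(384) if (l[y]==k).any()]
    return [(y,r.min(),r.max()) for y,r in rows]
E
python3 - <<'E'
from h import *
np.set_printoptions(precision=4,suppress=True)
L={}
for w in("w2","w3"):
    r=rod(f"pics/{w}.png");st=np.load(w+".npy",allow_pickle=True).item();print(w,r[0],r[-8:]);
    tip=r[-1][0]+.5; ys=np.array([q[0] for q in r[:-12]]);xc=np.array([(q[1]+q[2])/2 for q in r[:-12]])
    f=np.polyfit(ys,xc,1);wd=np.polyfit(ys,[q[2]-q[1]+1 for q in r[:-12]],1)
    L[w]=(cam("wrist",st),f,tip,wd);print(f,tip,np.polyval(wd,tip-7))
a,b=L["w2"],L["w3"]
P=lambda v,back:np.array([np.polyval(v[1],v[2]-back),v[2]-back])
t,e=tri([(a[0],P(a,0)),(b[0],P(b,0))]);print("tip end",t,e)
# rod as intersection of the two view planes is ill-conditioned; use assumed slopes
for v in(a,b):
    q=onz(v[0],P(v,0),t[2]);f=onz(v[0],(np.polyval(v[1],0),0),t[2]-.008);d=q-f;print(q,f,np.degrees(np.arctan2(d[1],d[0])))
s=cam("scene")
E
```

```text
w2 (0, np.int64(243), np.int64(253)) [(154, np.int64(247), np.int64(257)), (155, np.int64(247), np.int64(257)), (156, np.int64(247), np.int64(257)), (157, np.int64(247), np.int64(257)), (158, np.int64(247), np.int64(256)), (159, np.int64(248), np.int64(256)), (160, np.int64(248), np.int64(255)), (161, np.int64(250), np.int64(254))]
[  0.0251 247.6302] 161.5 10.418583048135469
w3 (0, np.int64(237), np.int64(250)) [(192, np.int64(243), np.int64(256)), (193, np.int64(243), np.int64(256)), (194, np.int64(243), np.int64(256)), (195, np.int64(243), np.int64(255)), (196, np.int64(244), np.int64(255)), (197, np.int64(245), np.int64(254)), (198, np.int64(246), np.int64(253)), (199, np.int64(248), np.int64(250))]
[  0.0289 243.566 ] 199.5 13.64232075809047
tip end [0.5331 0.1325 0.1812] [array([0.2, 0. ]), array([-0.2, -0. ])]
[0.5331 0.1325 0.1812] [0.5864 0.1565 0.1732] -155.7967538511288
[0.5331 0.1324 0.1812] [0.5883 0.1573 0.1732] -155.71952138497826
```

Run:
```python
from h import *
np.set_printoptions(precision=4,suppress=True)
w=cv2.imread("pics/w2.png");im=cv2.resize(w[200:330,180:340],(800,650),interpolation=cv2.INTER_CUBIC)[:600];cv2.imwrite("pics/c4.png",im)
st=np.load("w2.npy",allow_pickle=True).item();c=cam("wrist",st)
T=R.from_euler('xyz',st['ee_rot'],degrees=True)
for x in(.004,-.004):
  for dz in(.0196,):
    p=st['tcp_pos']+T.apply([x-.0015,0,-dz]);print(p,proj(c,p)*1.5625)
t=T.inv().apply(np.array([.5331,.1325,.180])-st['tcp_pos']);print("tip in w2 tool",t)
# hole ray intersect with tile back face x_tool=.0025
o,d=ray(c,(np.array([404,441])+.5)/1.5625-.5);o=T.inv().apply(o-st['tcp_pos']);d=T.inv().apply(d)
for xf in(.004,.0025,.001):print("hole tool",o+d*(xf-o[0])/d[0])
```

```text
[0.4903 0.1115 0.192 ] [403.8006 439.1048]
[0.4829 0.1084 0.192 ] [403.779  465.2534]
tip in w2 tool [ 0.0502 -0.0026 -0.0079]
hole tool [ 0.004  -0.     -0.0226]
hole tool [ 0.0025 -0.     -0.0203]
hole tool [ 0.001 -0.    -0.018]
```

View pics/c4.png

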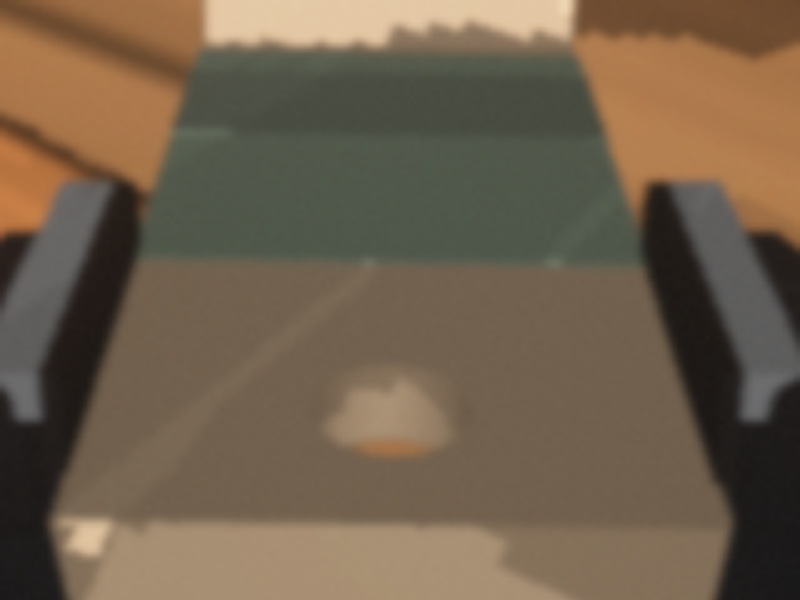

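Emit:
apply_moves(deltas="0 -0.22 -1.1 0 0 -0.023 45; 1 0 0 0 0 0 45; 1.5 0 0 0 0 0 45; 1 0 0 0 0 0 45; 0 0 0 0 0 0 45; 0 0 0 0 0 0 45")

```text
time_s: 8.28
tcp_pos: [0.5272, 0.1298, 0.1609]
ee_rot: [-180.0, 0.1, 24.2]
wrist_force: [0.3, 0.3, -1.0]
opening: 0.0494
```

Run:
```python
from h import *
np.set_printoptions(precision=4,suppress=True)
st=robot.get_state();print(st['time_s'],st['tcp_pos'],st['ee_rot'],st['wrist_force'])
a=robot.capture("wrist");cv2.imwrite("pics/w4.png",a[:,:,::-1]);np.save("w4.npy",st,allow_pickle=True)
cv2.imwrite("pics/c5.png",cv2.resize(a[150:310,160:360,::-1],(800,640),interpolation=cv2.INTER_CUBIC)[:600])
L=[]
for w in("w2","w3","w4"):
    r=rod(f"pics/{w}.png");s=np.load(w+".npy",allow_pickle=True).item();print(w,r[-1])
    r=[q for q in r]; f=np.polyfit([q[0] for q in r[:-12]],[(q[1]+q[2])/2 for q in r[:-12]],1);y=r[-1][0]+.5
    L.append((cam("wrist",s),np.array([np.polyval(f,y),y])))
print(tri(L));print(tri(L[1:]))
T=R.from_euler('xyz',st['ee_rot'],degrees=True);h=st['tcp_pos']+T.apply([-.0015,0,-.0203]);t=tri(L)[0]
print("tip rel hole, tool axes",T.inv().apply(t-h))
v=L[2];fz=lambda z,y:onz(v[0],(np.polyval(f,y),y),z);d=fz(t[2]-.011,10)-fz(t[2],v[1][1]);print("heading",np.degrees(np.arctan2(d[1],d[0])))
```

```text
8.275 [0.5272 0.1298 0.1609] [-179.9841    0.0801   24.2322] [ 0.3211  0.3209 -0.987 ]
w2 (161, np.int64(250), np.int64(254))
w3 (199, np.int64(248), np.int64(250))Traceback (most recent call last):
  File "<stdin>", line 8, in <module>
  File "h.py", line 32, in rod
    n,l,s,_=cv2.connectedComponentsWithStats(m);k=l[5:40,225:290];k=np.bincount(k[k>0]).argmax()
                                                                    ~~~~~~~~~~~~~~~~~~~~~~~~~~^^
ValueError: attempt to get argmax of an empty sequence
```

View pics/c5.png

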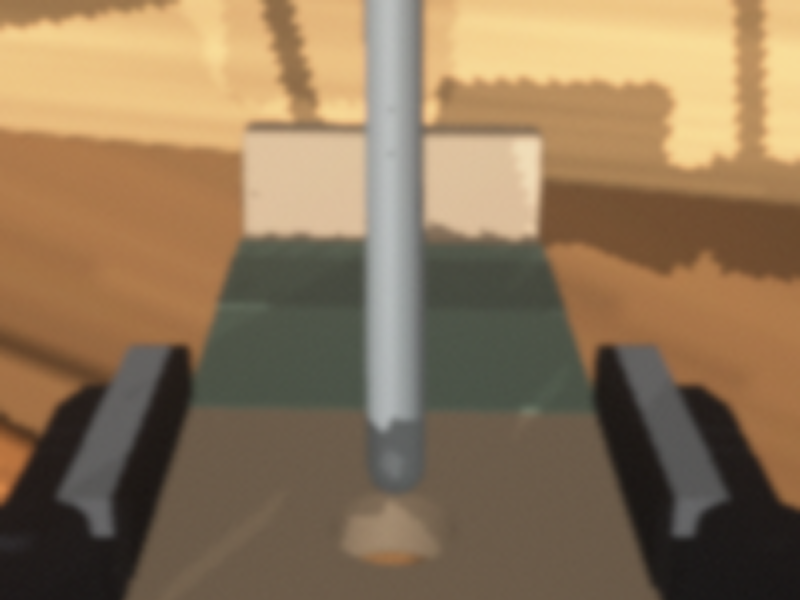

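Rod tip is at (396,492) in the crop and the hole centre at about (392,524): nearly centred laterally. Using that pixel with the earlier view for tip height.

Run:
```python
from h import *
np.set_printoptions(precision=4,suppress=True)
S={w:np.load(w+".npy",allow_pickle=True).item() for w in("w2","w3","w4")};C={w:cam("wrist",S[w]) for w in S}
p2=np.array([251.7,161.7]);p3=np.array([249.3,199.7]);p4=crop(396,492,4,160,150)
for l in(("w2","w4"),("w3","w4"),("w2","w3","w4")):
    t,e=tri([(C[w],{"w2":p2,"w3":p3,"w4":p4}[w]) for w in l]);print(l,t,e)
st=S["w4"];T=R.from_euler('xyz',st['ee_rot'],degrees=True)
h=st['tcp_pos']+T.apply([-.0015,0,-.0203]);print("hole",h,"tip rel",T.inv().apply(t-h))
# check against measured hole px in w4
o,d=ray(C["w4"],crop(392,524,4,160,150));o=T.inv().apply(o-st['tcp_pos']);d=T.inv().apply(d);print("hole tool (back face)",o+d*(.0025-o[0])/d[0])
# heading from w4: pixel (394,0) crop
a=onz(C["w4"],crop(394,0,4,160,150),.1);
for zt in(.179,.181):
    A=onz(C["w4"],crop(396,480,4,160,150),zt);
    for sl in(.0,): 
        B=onz(C["w4"],crop(394,0,4,160,150),zt-.0085);d=B-A;print(np.degrees(np.arctan2(d[1],d[0])),np.linalg.norm(d[:2]))
```

```text
('w2', 'w4') [0.5328 0.1323 0.18  ] [array([ 0.3, -0. ]), array([-0.3,  0. ])]
('w3', 'w4') [0.5325 0.1321 0.1795] [array([ 0.2, -0. ]), array([-0.2,  0. ])]
('w2', 'w3', 'w4') [0.5327 0.1323 0.18  ] [array([0.3, 0.1]), array([ 0. , -0.3]), array([-0.3,  0.1])]
hole [0.5259 0.1292 0.1812] tip rel [ 0.0076 -0.      0.0012]
hole tool (back face) [ 0.0025 -0.0003 -0.0193]
24.482165436544232 0.04805998065455871
24.48192845124463 0.04718551046126925
```

Emit:
apply_moves(deltas="0.5 0 0.1 0 0 0 45; 0.5 0 0.12 0 0 0 45; 0.5 0 0.1 0 0 0 45; 0.3 0 0.07 0 0 0 45; 0 0 0 0 0 0 45; 0 0 0 0 0 0 45")

```text
time_s: 9.07
tcp_pos: [0.5439, 0.1372, 0.1573]
ee_rot: [-180.0, 0.0, 24.2]
wrist_force: [0.0, 0.8, -2.0]
opening: 0.0496
```

Run:
```python
from h import *
st=robot.get_state();print(st['time_s'],st['tcp_pos'],st['ee_rot'],st['wrist_force'],st['ft_torque'])
a=robot.capture("wrist");cv2.imwrite("pics/w5.png",a[:,:,::-1]);np.save("w5.npy",st,allow_pickle=True)
cv2.imwrite("pics/c6.png",cv2.resize(a[170:330,160:360,::-1],(800,640),interpolation=cv2.INTER_CUBIC)[:600])
```

```text
9.075 [0.54391276 0.13716382 0.1573241 ] [-1.79995967e+02  2.33423764e-02  2.42241198e+01] [ 0.03890984  0.81619784 -2.01644337] [-0.03402848 -0.02158043 -0.01791527]
```

View pics/c6.png

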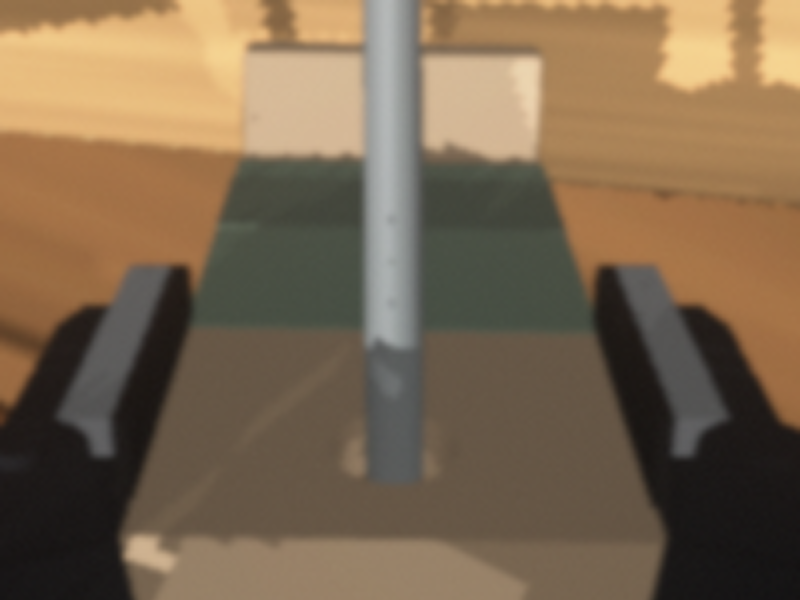

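The rod is through the hole, centred side to side (rod 368–420, hole 343–440), and the force is near the tile's weight alone. I'll continue along the rod.

Emit:
apply_moves(deltas="0.5 0 0.1 0 0 0 45; 0.5 0 0.11 0 0 0 45; 0.5 0 0.1 0 0 0 45; 0 0 0 0 0 0 45; 0 0 0 0 0 0 45")

```text
time_s: 9.75
tcp_pos: [0.5576, 0.1434, 0.1542]
ee_rot: [-180.0, 0.0, 24.2]
wrist_force: [-0.4, -0.1, -1.3]
opening: 0.0494
```

Emit:
apply_moves(deltas="0.5 0 0.1 0 0 0 45; 0.5 0 0.11 0 0 0 45; 0.4 0 0.08 0 0 0 45; 0 0 0 0 0 0 45; 0 0 0 0 0 0 45")

```text
time_s: 10.38
tcp_pos: [0.5704, 0.1491, 0.1513]
ee_rot: [-180.0, 0.0, 24.2]
wrist_force: [0.1, 0.4, -1.5]
opening: 0.0495
```

Emit:
apply_moves(deltas="0.4 0 0.08 0 0 0 45; 0 0 0.1 0 0 0 45; 0 0 0.05 0 0 0 45; 0 0 0 0 0 0 45; 0 0 0 0 0 0 45")

```text
time_s: 11.0
tcp_pos: [0.5741, 0.1507, 0.1491]
ee_rot: [180.0, 0.0, 24.2]
wrist_force: [0.2, 0.4, -1.8]
opening: 0.0494
```

Emit:
apply_moves(deltas="0 0 0.1 0 0 0 45; 0 0 0 0 0 0 45; 0 0 0 0 0 0 45")

```text
time_s: 11.38
tcp_pos: [0.5741, 0.1508, 0.1481]
ee_rot: [-180.0, 0.0, 24.2]
wrist_force: [0.7, -0.1, -0.9]
opening: 0.0496
```

Emit:
apply_moves(deltas="0 0 0.07 0 0 0 45; 0 0 0 0 0 0 45; 0 0 0 0 0 0 45")

```text
time_s: 11.75
tcp_pos: [0.5742, 0.1508, 0.1474]
ee_rot: [-180.0, 0.0, 24.2]
wrist_force: [-0.8, -0.3, -1.4]
opening: 0.0497
```

Emit:
apply_moves(deltas="0 0 0.07 0 0 0 45; 0 0 0 0 0 0 45; 0 0 0 0 0 0 45")

```text
time_s: 12.12
tcp_pos: [0.5742, 0.1508, 0.1467]
ee_rot: [-180.0, 0.0, 24.2]
wrist_force: [0.3, -0.6, -1.2]
opening: 0.0495
```

Emit:
apply_moves(deltas="0 0 0.07 0 0 0 45; 0 0 0 0 0 0 45; 0 0 0 0 0 0 45")

```text
time_s: 12.5
tcp_pos: [0.5743, 0.1508, 0.1461]
ee_rot: [180.0, -0.0, 24.2]
wrist_force: [-0.2, -0.5, -0.2]
opening: 0.0493
```

Emit:
apply_moves(deltas="0 0 0.07 0 0 0 45; 0 0 0 0 0 0 45; 0 0 0 0 0 0 45")

```text
time_s: 12.88
tcp_pos: [0.5743, 0.1508, 0.1457]
ee_rot: [180.0, -0.0, 24.2]
wrist_force: [-1.2, -0.5, 4.3]
opening: 0.0495
```

Contact is felt (+5.5 N over the tile's hanging weight), so I'll release gently.

Emit:
apply_moves(deltas="0 0 -0.04 0 0 0 56; 0 0 0 0 0 0 60; 0 0 0 0 0 0 63; 0 0 0 0 0 0 67; 0 0 0 0 0 0 72; 0 0 0 0 0 0 76; 0 0 0 0 0 0 76; 0 0 0 0 0 0 76")

```text
time_s: 13.88
tcp_pos: [0.5742, 0.1508, 0.1457]
ee_rot: [-180.0, -0.0, 24.2]
wrist_force: [0.0, -0.2, 0.6]
opening: 0.065
```

Run:
```python
from h import *
st=robot.get_state();print(st['time_s'],st['tcp_pos'],st['wrist_force'],st['opening'])
a=robot.capture("wrist");cv2.imwrite("pics/w7.png",a[:,:,::-1])
cv2.imwrite("pics/c7.png",cv2.resize(a[:,:,::-1],(800,600),interpolation=cv2.INTER_CUBIC))
```

```text
13.875 [0.57419607 0.15076202 0.14571689] [ 0.02755951 -0.15463221  0.58266523] 0.06499086423297677
```

View pics/c7.png

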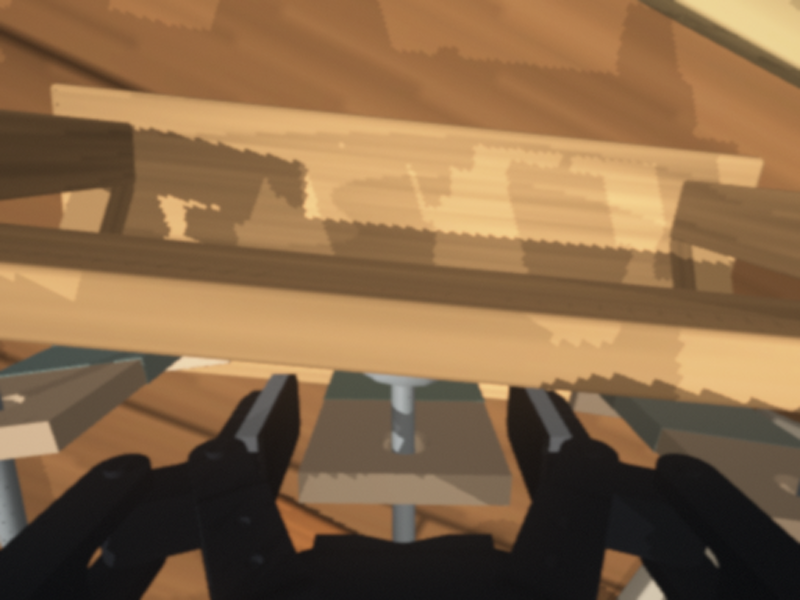

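The tile hangs on the rod, which shows on both sides of the plate at (402,400–535), and both fingers stand clear of its edges. Retracting straight up.

Emit:
apply_moves(deltas="0 0 -0.5 0 0 0 76; 0 0 -1 0 0 0 76; 0 0 -2 0 0 0 76; 0 0 -3 0 0 0 76; 0 0 -4 0 0 0 76; 0 0 -4 0 0 0 76; -3 0 -1 0 0 0 76; -5 0 0 0 0 0 76; -5 0 0 0 0 0 76; -4 0 0 0 0 0 76; 0 0 0 0 0 0 76; 0 0 0 0 0 0 76")

```text
time_s: 15.42
tcp_pos: [0.4201, 0.0812, 0.3018]
ee_rot: [180.0, -0.2, 24.2]
wrist_force: [0.1, -0.7, 0.7]
opening: 0.0652
```

Run:
```python
from h import *
st=robot.get_state();print(st['time_s'],st['tcp_pos'],st['wrist_force'])
a=robot.capture("wrist")[:,:,::-1];s=robot.capture("scene")[:,:,::-1]
r=lambda im,x,y,w,h,sx:cv2.resize(im[y:y+h,x:x+w],(int(w*sx),int(h*sx)),interpolation=cv2.INTER_CUBIC)
m=np.zeros((600,800,3),np.uint8);m[:,:400]=r(s,265,100,100,150,4);m[:300,400:]=cv2.resize(a,(400,300));m[300:,400:]=cv2.resize(s[120:320,110:310][:150],(400,300))
cv2.imwrite("pics/c8.png",m)
```

```text
15.425 [0.420054   0.08116248 0.30176061] [ 0.06670642 -0.7025472   0.72826812]
```

View pics/c8.png

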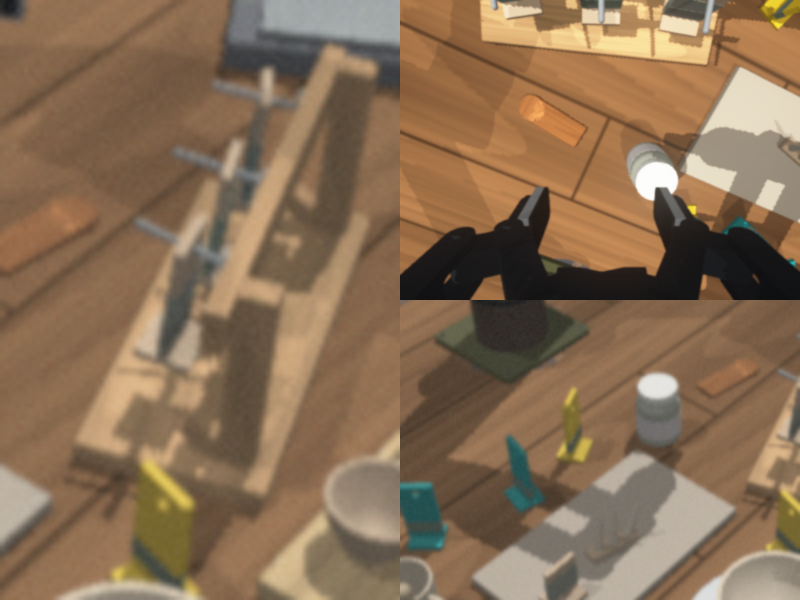

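The scene crop shows all three tiles hanging upright, with the new one in the middle at (225,190) and its rod projecting in front. The shelf now holds only the short tile and the cones, and everything else is unmoved. Handing in.

```bash
python3 -c "
from cell import robot
print(robot.finish_job())"
```

```text
the job is handed in; nothing more can be done
None
```

The holed tile is hanging by its hole on the free middle rod, about 25 mm out from the rail, and the job was handed in at about 15.5 s.

- **Finding the rod:** two close wrist-camera views showed it bent about 5–6° to one side, with its end near z = 0.179 m. The scene-camera estimate of the end was about 2 mm lower. I went by the wrist views, and the rod went through the hole without any sign of touching.
- **Hanging it:** I turned the tile to face the rod, slid it back along the rod's slope, and lowered it until I felt contact (about 5 N). I then opened the fingers and moved straight up and away.
- **Last checks:** the wrist view showed the rod on both sides of the plate and the fingers clear of its edges. The final scene picture shows all three tiles upright, with the new one in the middle. The jar, rib, cones and short tile look unmoved; the mug was only partly in the final picture. The wrist force was back near zero, and no check failed.

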